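Tap a sawn stone slab true on the scanner platen and clamp it

TASK

The sawn stone slab lies askew on the platen of the slab scanner: tap it gently at its ends from the left and from the right, without lifting it, until it lies true, centred between the two long scribed lines and parallel to them (lengthwise it may stay where it is). Then turn the black T-handle of the clamp fully, a quarter turn anticlockwise seen from above, so that its finger lies over the near end of the slab. Do not bump the scan head above the slab, and leave the dropper bottle, the glass jar and the rock where they stand.

Things in the scene. Friction and masses are not known exactly. Their poses are not given: they have to be found in the camera images.
- scanner: Fixed slab scanner, turned up to 0.4 rad. Origin on the bench under the platen's middle; x lengthwise from the clamp (near) to the column (far), y left, z up. Base 110 wide, 14 high, x -170 to 200 mm; column 60 wide, 160 high, x 127 to 193. Its frame serves for all numbers below.
- platen_mark (a point): Middle of the steel platen's top, 20 mm above the bench; axes as the scanner's. Platen 210 (x) by 200 (y) mm. Two long black lines are scribed along it at y = +50 and -50 mm, a thin one at y = 0; short cross ticks at x = +75 and -75 mm.
- scan_head: Fixed pale grey housing that overhangs the platen; its frame is the scanner's. It fills x -62 to 145, y -44 to 44, z 95 to 150 mm (a dark strap to 160 behind x = 120), 50 mm above the slab: a tool tapping the slab's long sides must lean outwards some 30 to 40 degrees from vertical. Must not be pushed with more than 5 N.
- slab: Loose slab of pale veined stone, 150 (its x) by 96 (y) by 25 mm, 0.64 to 0.96 kg, too wide to grip. Origin: centre of its underside. Slides with dry friction (a few N) and stays where left. Starts turned anticlockwise 0.3 to 0.5 rad: far end to the left, near end to the right of true. True: its origin at scanner y = 0, its x along the scanner's x.
- slab_near (a point): Point on the slab's top on its long centre line, 45 mm from its middle towards the clamp (slab x = -45, z = 25 mm).
- slab_far (a point): Point on the slab's top on its long centre line, 45 mm from its middle towards the column (slab x = +45, z = 25 mm).
- clamp (a joint): Quarter-turn clamp, vertical axis at scanner x = -135, y = 0 mm; 0 to 1.55 rad, growing anticlockwise from above. At 0 its finger points to the scanner's right (-y), at 1.55 along +x over the slab's near end. Starts at 0.1 to 0.4, stays where left, takes 0.1 N m. Finger 76 mm long from the axis, 18 wide, underside 48 mm above the bench, 3 mm above the slab.
- clamp_grip (a point): On the clamp's axis, 80 mm above the bench: where to grip its black T-handle, a bar 60 mm long, 14 mm thick and 26 mm high (z = 64 to 90 mm) that lies in line with the finger and turns with it.
- dropper_bottle: Brown dropper bottle with a black rubber top, 34 mm across, 102 mm high, standing on the bench beside the platen. Origin at the centre of its underside.
- glass_jar: Clear glass jar with a white lid, 63 mm across, 99 mm high, standing on the bench on the other side of the platen (which side each stands on varies). Origin at the centre of its underside.
- rock: Rough grey-white rock, 52 by 66 by 45 mm high, on the bench to the left of the scanner's far end. Origin at the centre of its underside.

How it is judged (in metres and radians):
On the way, in this order (a step that is already met when the one before it is completed fails the run):
1. the slab lies true between the lines, let go, while the clamp is still open (below 0.5 rad) (y of slab_near in the frame of scanner between -0.004 and 0.004 m and y of slab_far in the frame of scanner between -0.004 and 0.004 m and x of slab in the frame of scanner between -0.015 and 0.015 m and z of slab in the frame of scanner below 0.024 m and linear speed of slab below 0.01 m/s and contact force between the fingers and slab below 0.1 N and value of joint clamp below 0.5 rad), for 0.2 s.
2. the clamp is turned fully (beyond 1.4 rad) (value of joint clamp above 1.4 rad), for 0.2 s.
At the end, for the whole second after the job is handed in: Both marked points of the slab (45 mm either side of its middle) are within 4 mm of the platen's centre line, the slab is within 15 mm of the middle lengthwise, flat on the platen, at rest and untouched, and the clamp is beyond 1.4 rad (y of slab_near in the frame of scanner between -0.004 and 0.004 m and y of slab_far in the frame of scanner between -0.004 and 0.004 m and x of slab in the frame of scanner between -0.015 and 0.015 m and z of slab in the frame of scanner below 0.024 m and linear speed of slab below 0.01 m/s and contact force between the fingers and slab below 0.1 N and value of joint clamp above 1.4 rad).
It fails at once if the slab is lifted (10 mm or more) or tipped (over 0.15 rad) (z of slab in the frame of scanner above 0.03 m or angle between slab's own z axis and vertical above 0.15 rad).
It fails at once if the slab is knocked: faster than 0.3 m/s (linear speed of slab above 0.3 m/s).
It fails at once if the scan head is pushed with more than 5 N (contact force between any of the arm, the fingers and scan_head above 5 N).
It fails at once if the dropper bottle, the glass jar or the rock is moved more than 15 mm or tipped over (distance of any of dropper_bottle, glass_jar, rock from where it was at the start of the episode above 0.015 m or angle between any of dropper_bottle, glass_jar, rock's own z axis and vertical above 0.3 rad).
It also fails if it takes over 67 s, if anything falls off the work surface, if the arm or the gripper's body presses on something with over 40 N, if the wrist force passes 120 N, or if a joint passes its speed limit or range.

ROBOT

A 6-joint arm with a two-finger parallel gripper is mounted at the origin on a cart in front of the work surface, level with it; the furniture and walls round the work are solid. World frame = base frame: x ahead of the robot, y to its left, z up, the work surface at z = 0. Lengths are in mm, angles in rad, forces in N, time in s.
With the tool pointing down it reaches from about 350 to 925 mm from the base axis. Payload 6.4 kg.
Tool frame: the origin (TCP) lies at the very end of the fingers, on their centre line; the grasp point (between the pads) lies 19 mm behind it; z points along the fingers, y is the line along which they close (so a half turn about z gives the same grasp; the last joint's range is limited). The gripper opens to 85 mm and grips with 20 to 120 N. Pads are 22 mm wide; open, the fingers measure 114 mm over their backs; the gripper's body (76 mm by 85 mm) begins 54 mm behind the grasp point. The pads swing forward as they close: fully open they stand 13 mm farther back than shut.
Start: joints at [-1.48, 0.245, 1.558, -0, 1.339, -0.174], TCP at [170.12, -627.354, 231.29] pointing down, gripper open.
Joint ranges: [-3.13, 3.13], [-1.02, 2.26], [0.13, 2.54], [-0.95, 4.09], [0.21, 2.88], [-2.74, 2.74]. Speed limits (rad/s): [2.57, 2.57, 3.14, 3.14, 3.14, 3.14].

INTERFACE

Orientations are given as [roll, pitch, yaw] about the fixed x, y, z axes, in that order (R = Rz(yaw) Ry(pitch) Rx(roll)).
In Python, from cell import ctrl gives the robot as it stands.
- The arm moves only by the tool arm_command, never from a script. Its argument "commands" is text: rows parted by semicolons, each of 7 numbers parted by spaces: the shift along the tool's x, y, z in cm, then the turn, a rotation vector about the tool's x, y, z in degrees, then the opening, from 0 (shut) to 1 (fully open). A call has 1 to 12 rows; each row is the pose to reach, as a shift and turn from the pose commanded when the call began, along the tool's axes at that moment; what a row does not reach only later rows make up. A row lasts 1/8 s, in which the tool goes at most 62.5 mm and 10.7 degrees, less where a joint would pass 70% of its speed; a pose out of reach is approached as far as the arm can. A call with a gripper value outside its range is refused whole. The fingers move at their own pace and stop on an object; the grip force is fixed at half the most. Time passes only in rows, so rows that repeat a pose let the fingers close. It gives the time, the measured TCP pose, the force, the opening and the grip force at its end, in the units of the state.
- ctrl.state(): the state, without advancing time (a new reading comes with each control period).
- ctrl.camera(name): name is "side" or "top" or "wrist"; returns (picture, depth): 480x640x3 uint8, blue, green, red; 480x640 float32, mm along the optical axis (not along the pixel's ray), 0 where there is no reading.
- ctrl.camera_params(name): a dict with "intrinsics" (3x3 intrinsics, pixels), "dist" ([k1, k2, p1, p2, k3] as OpenCV has them; the pictures are not rectified), "position" and "attitude" of the camera in the world. Camera axes: x right, y down, z forward; pixel columns grow to the right and rows downward; lengths in mm; the calibration is good to about 2 mm. A picture is of the moment at which its call begins: read the wrist's pose just before it. camera_params takes no time and is no camera call; for the wrist camera it gives the pose at the moment of the call.
- ctrl.close_job(): hands the job in; it is judged then, once.
The state is a dict: "clock": time; "qpos": joint angles; "qvel": joint speeds; "effort": joint torques, N m; "tcp_pos": TCP position; "ee_rot": TCP orientation; "contact_force": force on the tool from outside, world axes, zero at the start; "ft_torque": the same for the moment, N m; "grip_width": finger opening in mm; "gripper_force": force on a finger pad.
Only numpy, scipy, OpenCV 4.12 (cv2) and the standard library are available. Lean on these libraries where they do the work, as an engineer would, in place of code of your own. Each camera call takes 0.05 s, during which the arm holds its last target. There are 200 camera calls.

## Working session

There is one attempt and no reset: what is moved stays moved. The work goes in short steps, Python scripts to look and compute and a tool call to move; the robot and the scene stay as the last step left them, time stands still between calls to the robot, and variables do not carry over. Pictures are saved under pics/ and viewed, at most 10 in all, crops included, and the job is handed in when it is done.

Besides the shell and the picture viewer there is one more tool, called after "Request:" by a JSON object that holds its "name" and its "arguments". arm_command: Moves the arm, as the interface text tells. Its arguments: {"type":"object","properties":{"commands":{"type":"string"}},"required":["commands"]}

```bash
ls; mkdir -p pics; python3 - <<'E'
from cell import ctrl
import cv2,numpy as np
s=ctrl.state();print(s['clock'],s['tcp_pos'],s['ee_rot'],s['contact_force'])
for n in("top","side"):
    im,d=ctrl.camera(n);cv2.imwrite(f"pics/{n}0.png",im);np.save(f"pics/{n}0.npy",d)
    p=ctrl.camera_params(n);print(n,p)
E
```

```text
pics
0.0 [ 170.06839585 -626.79021145  230.17349425] [-3.13971067e+00 -3.29380563e-04  2.64824066e-01] [0.53787812 0.63654499 0.2782964 ]
top {'intrinsics': array([[457.02341982,   0.        , 316.96357564],
       [  0.        , 457.02341982, 247.21127241],
       [  0.        ,   0.        ,   1.        ]]), 'dist': array([0.03331217, 0.        , 0.        , 0.        , 0.        ]), 'position': array([496.08933502, 235.10034222, 950.70954511]), 'attitude': array([-3.07005943,  0.03191662, -1.56046842])}
side {'intrinsics': array([[484.05129079,   0.        , 316.26809239],
       [  0.        , 484.05129079, 238.7736362 ],
       [  0.        ,   0.        ,   1.        ]]), 'dist': array([0.03887988, 0.        , 0.        , 0.        , 0.        ]), 'position': array([ 420.22174013, -571.02648445,  619.64690497]), 'attitude': array([-2.12616705,  0.01943675, -0.16667686])}
```

View pics/top0.png

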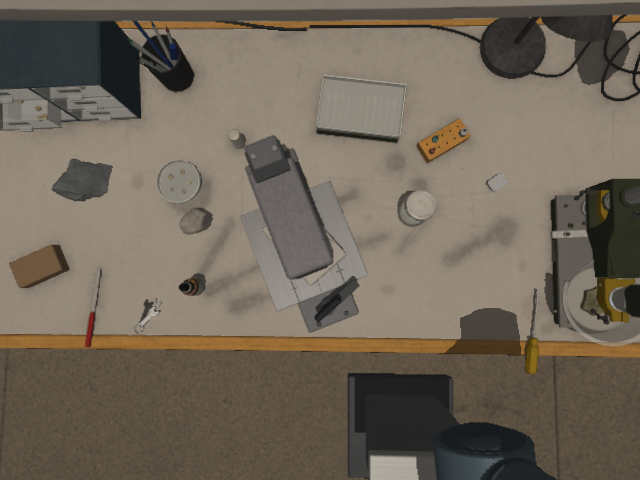

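View pics/side0.png

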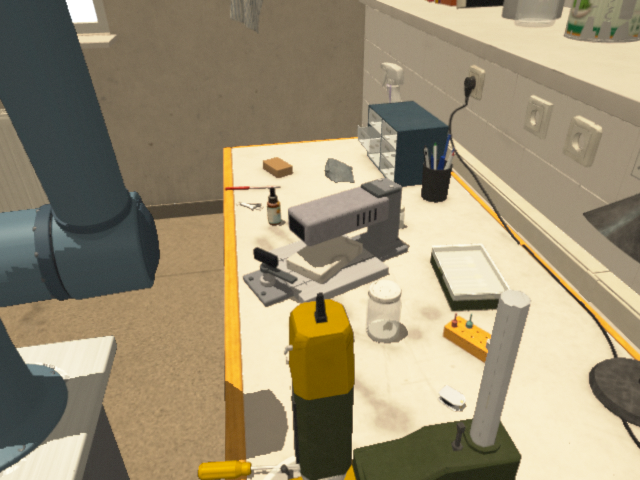

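The top picture shows the scanner at about (300,240): its clamp is near at (330,305), its column far at (265,160). The bottle is left at (190,285), the jar right at (417,207) and the rock at (195,220). The side picture shows the slab under the head at about (335,260). Next come enlarged crops.

```bash
python3 - <<'E'
import cv2
a=cv2.imread("pics/top0.png")[125:335,170:450];cv2.imwrite("pics/topc.png",cv2.resize(a,None,fx=2.85,fy=2.85,interpolation=cv2.INTER_CUBIC))
a=cv2.imread("pics/side0.png")[170:350,225:465];cv2.imwrite("pics/sidec.png",cv2.resize(a,None,fx=3.3,fy=3.3,interpolation=cv2.INTER_CUBIC))
E
```

```text
(no output)
```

View pics/topc.png

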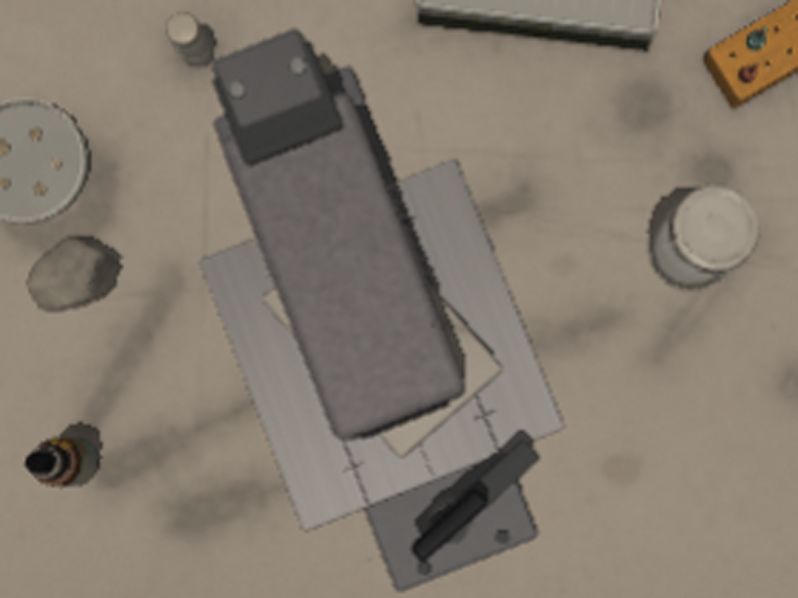

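View pics/sidec.png

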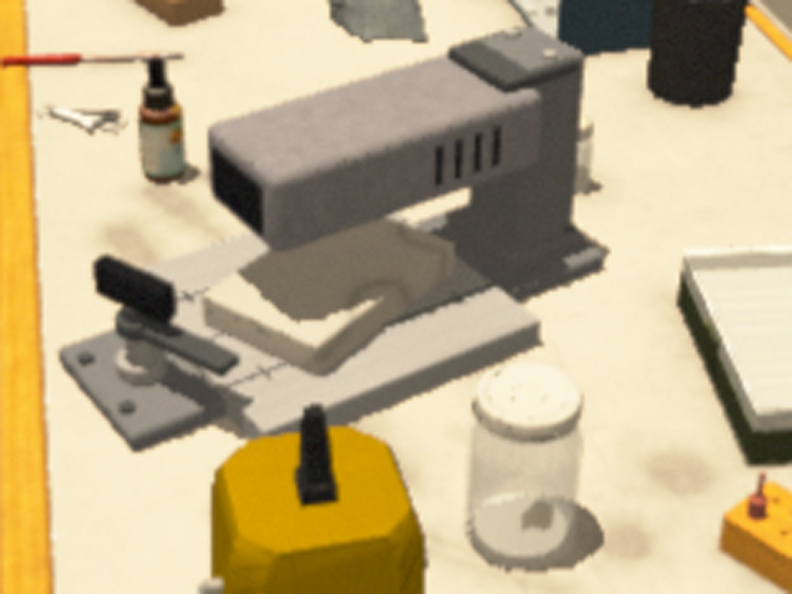

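The crops show the platen corners (top crop) at about (563,427), (306,530), (203,258) and (458,160). The slab's near corners are at (502,367) and (403,457) and its left far corner at (265,297). The T-handle runs from (425,545) to (480,495), with the finger pointing to (530,445).

```bash
cat > h.py <<'E'
import numpy as np,cv2
from scipy.spatial.transform import Rotation as R
def rays(p,uv):
    n=cv2.undistortPoints(np.array(uv,float).reshape(-1,1,2),p['intrinsics'],p['dist']).reshape(-1,2)
    M=R.from_euler('xyz',p['attitude']).as_matrix()
    return (M@np.c_[n,np.ones(len(n))].T).T
def plane(p,uv,z):
    d=rays(p,uv);o=p['position'];return o+d*((z-o[2])/d[:,2])[:,None]
def two(p1,u1,p2,u2):
    a=rays(p1,[u1])[0];b=rays(p2,[u2])[0];o1,o2=p1['position'],p2['position']
    t=np.linalg.lstsq(np.c_[a,-b],o2-o1,rcond=None)[0];x,y=o1+a*t[0],o2+b*t[1]
    return (x+y)/2,np.linalg.norm(x-y)
def fit(src,dst):
    s=src-src.mean(0);d=dst-dst.mean(0)
    a=np.arctan2((s[:,0]*d[:,1]-s[:,1]*d[:,0]).sum(),(s*d).sum())
    M=np.array([[np.cos(a),-np.sin(a)],[np.sin(a),np.cos(a)]]);t=dst.mean(0)-M@src.mean(0)
    return a,t,M
E
cat > m.py <<'E'
from cell import ctrl
from h import *
T=ctrl.camera_params("top");S=ctrl.camera_params("side")
tc=lambda a:np.array(a)/2.85+[170,125]-0.3
sc=lambda a:np.array(a)/3.3+[225,170]-0.3
P=plane(T,tc([(563,427),(306,530),(203,258),(458,160)]),20)[:,:2]
a,t,M=fit(np.array([(-105,-100),(-105,100),(105,100),(105,-100.)]),P)
print("yaw",a,"org",t,"res",(P-t)@M)
toS=lambda x:(x[...,:2]-t)@M
print("slab top corners (nr,nl,fl)",toS(plane(T,tc([(502,367),(403,457),(265,297)]),45)))
print("side slab near-l, near-r top",toS(plane(S,sc([(205,303),(322,352)]),45)))
print("side platen nr, fr(z20)",toS(plane(S,sc([(248,428),(541,333)]),20)))
print("base near corners top14",toS(plane(T,tc([(400,590),(537,538)]),14)))
print("handle",toS(plane(T,tc([(419,553),(481,494)]),90)),"finger tip",toS(plane(T,tc([(518,435),(536,455)]),54)))
print("two-view bottle top",two(T,tc((38,463)),S,sc((156,62))),"jar lid",two(T,tc((717,227)),S,sc((526,388))))
print("two-view slab nr top corner",two(T,tc((502,367)),S,sc((322,352))),"handle mid",two(T,tc((450,524)),S,sc((135,286))))
for n,u,z in (("bottle",(70,462),15),("jar",(690,250),0),("rock",(72,275),25)):
    w=plane(T,tc([u]),z);print(n,w,toS(w))
E
python3 m.py
```

```text
yaw 0.3812235253055243 org [566.99848659 292.58012218] res [[-103.10456484  -98.25219867]
 [-104.90457126   98.58192447]
 [ 104.55835917   98.63067105]
 [ 103.45077693  -98.96039685]]
slab top corners (nr,nl,fl) [[-48.67173098 -72.35845895]
 [-81.86386164  14.41237475]
 [ 57.59919934  64.29313278]]
side slab near-l, near-r top [[-83.45802568   6.08132403]
 [-48.83055516 -78.8376561 ]]
side platen nr, fr(z20) [[-108.09223231  -90.27972065]
 [  97.55670708 -108.4634646 ]]
base near corners top14 [[-168.7736998    51.88649847]
 [-169.70800826  -52.35674825]]
handle [[-144.31801795   25.21825226]
 [-123.23239154  -26.66236992]] finger tip [[ -96.46881233  -64.98017061]
 [-113.61610012  -71.41288042]]
two-view bottle top (array([480.80619597, 512.84373679,  98.12353238]), np.float64(1.665892258117362)) jar lid (array([637.34984835,  70.21318274, 104.00347506]), np.float64(0.7209286626811745))
two-view slab nr top corner (array([550.47198723, 206.99252105,  40.75945495]), np.float64(2.9836354035551653)) handle mid (array([442.806812  , 242.18794003,  80.29872949]), np.float64(1.3233507403615477))
bottle [[479.33560657 516.87508062  15.        ]] [[  2.08081138 240.80838678]]
jar [[638.09401506  69.46754751   0.        ]] [[ -17.0188811  -233.54689642]]
rock [[613.67441222 516.42979364  25.        ]] [[126.60977706 190.41344963]]
```

```bash
python3 - <<'E'
from cell import ctrl
from h import *
T=ctrl.camera_params("top");d=np.load("pics/top0.npy")
vv,uu=np.mgrid[0:480:4,0:640:4];uv=np.c_[uu.ravel(),vv.ravel()]
r=rays(T,uv);W=T['position']+r*d[::4,::4].ravel()[:,None]
ok=d[::4,::4].ravel()>0;W=W[ok]
for y0 in range(-450,600,100):
    print(y0,[ (int(W[k,2].max()) if (k:=(W[:,0]>=x0)&(W[:,0]<x0+100)&(W[:,1]>=y0)&(W[:,1]<y0+100)).any() else None) for x0 in range(100,1000,100)])
print(ctrl.camera_params("wrist"), R.from_euler('xyz',ctrl.state()['ee_rot']).as_matrix())
E
```

```text
-450 [-746, -750, 4, None, None, None, 5, 14, 21]
-350 [-749, -746, 76, 189, 157, 187, 6, 8, 18]
-250 [-648, -749, 77, 202, 154, 158, 5, 314, 30]
-150 [-302, -751, 21, 5, 5, 17, 486, 331, 113]
-50 [4, 390, 6, 6, 6, 100, 487, 43, 5]
50 [5, 335, 6, 6, 6, 105, 487, 48, 45]
150 [3, -748, 5, 93, 155, 26, 488, 49, 48]
250 [-749, -750, 15, 92, 155, 163, 487, 47, 44]
350 [-745, -752, 6, 22, 50, 163, 487, 6, 6]
450 [-744, -748, 5, 100, 33, 47, 488, 100, 137]
550 [-747, -749, 4, 12, 6, 16, 487, 173, 171]
{'intrinsics': array([[343.57815613,   0.        , 318.836234  ],
       [  0.        , 343.57815613, 246.59952447],
       [  0.        ,   0.        ,   1.        ]]), 'dist': array([-0.04779004,  0.        ,  0.        ,  0.        ,  0.        ]), 'position': array([ 246.3360757 , -607.04747246,  373.6174536 ]), 'attitude': array([ 2.82503633e+00,  1.63177140e-03, -1.30551934e+00])} [[ 9.65142264e-01  2.61725759e-01 -1.92974812e-04]
 [ 2.61725692e-01 -9.65140730e-01  1.74152147e-03]
 [ 2.69553177e-04 -1.73132244e-03 -9.99998465e-01]]
```

```bash
cat >> h.py <<'E'
YAW=0.3812;ORG=np.array([567.0,292.6,0]);Q=R.from_euler('z',YAW)
def W(p): return ORG+Q.apply(p)
def Srot(side,L):  # side +1: tool on left leaning left, -1 right, tool x = -scanner x
    s,c=np.sin(np.radians(L)),np.cos(np.radians(L))
    z=np.array([0,-side*s,-c]);x=np.array([-1.,0,0]);return Q*R.from_matrix(np.c_[x,np.cross(z,x),z])
def rel(pw,rot,st):
    r0=R.from_euler('xyz',st['ee_rot'])
    return np.round(r0.inv().apply(pw-st['tcp_pos'])/10,2),np.round((r0.inv()*rot).as_rotvec(degrees=True),1)
def sc(st):  # tcp in scanner frame
    return np.round(Q.inv().apply(st['tcp_pos']-ORG),1)
E
python3 - <<'E'
from cell import ctrl
from h import *
S=ctrl.camera_params("side");st=ctrl.state()
b=plane(S,[(488,445)],40)[0];r=rays(S,[(513,297)])[0]
k=np.dot((b-S['position'])[:2],r[:2])/np.dot(r[:2],r[:2]);print("pole",b,(S['position']+k*r))
print(rel(np.array([340,-200,400]),R.from_euler('xyz',[np.pi,0,1.8]),st))
print(W([-40,-120,250]))
E
```

```text
pole [ 701.63408919 -204.64420883   40.        ] [ 691.65813434 -197.39682588  285.11499651]
(array([ 27.58, -36.78, -16.9 ]), array([ -0.1,  -0.1, -88. ]))
[574.51539746 166.33235252 250.        ]
```

Request:
{"name": "arm_command", "arguments": {"commands": "0 0 -6 0 0 0 0; 3 -4 -12 0 0 -10 0; 7 -9 -17 0 0 -20 0; 10.5 -14 -17 0 0 -30 0; 14 -18.5 -17 0 0 -40 0; 17.5 -23.5 -17 0 0 -50 0; 21 -28 -17 0 0 -60 0; 24.5 -32.5 -17 0 0 -70 0; 27.6 -36.8 -17 0 0 -80 0; 27.6 -36.8 -17 0 0 -88 0"}}

```text
clock: 1.35
tcp_pos: [341.2, -196.5, 401.5]
ee_rot: [3.141, 0.001, 1.813]
contact_force: [0.8, -1.0, 0.1]
grip_width: 0.1
gripper_force: 0.0
```

```bash
python3 - <<'E'
from cell import ctrl
from h import *
st=ctrl.state();print(st['clock'],st['tcp_pos'],st['ee_rot'],st['qpos'])
print(rel(W([-40,-115,260]),Srot(-1,33),st))
E
```

```text
1.35 [ 341.20153238 -196.48307799  401.46688816] [3.14065211e+00 6.32426766e-04 1.81269867e+00] [-8.12849714e-01 -4.84554970e-01  1.92081272e+00  5.10545863e-04
  1.70432071e+00 -1.05468413e+00]
(array([30.14, 31.26, 14.16]), array([-24.5,  28.2, -94.9]))
```

Request:
{"name": "arm_command", "arguments": {"commands": "3 3 0 -2.4 2.8 -9.5 0; 6 6 0 -4.9 5.6 -19 0; 9 9 1 -7.3 8.5 -28.5 0; 12 12 2 -9.8 11.3 -38 0; 15 15 4 -12.2 14.1 -47.4 0; 18 18.5 6 -14.7 17 -57 0; 21 22 8 -17.1 19.7 -66.4 0; 24 25 10 -19.6 22.6 -76 0; 27 28 12 -22 25.4 -85.4 0; 30.1 31.3 14.2 -24.5 28.2 -94.9 0; 30.1 31.3 14.2 -24.5 28.2 -94.9 0; 30.1 31.3 14.2 -24.5 28.2 -94.9 0"}}

```text
clock: 2.85
tcp_pos: [576.2, 164.3, 259.3]
ee_rot: [2.565, -0.001, -2.774]
contact_force: [-0.0, -0.6, -0.3]
grip_width: -0.1
gripper_force: 0.0
```

```bash
python3 - <<'E'
from cell import ctrl
from h import *
st=ctrl.state();print(st['clock'],sc(st),st['qpos'])
print(rel(W([-40,-115,260]),Srot(-1,33),st))
im,d=ctrl.camera("wrist");cv2.imwrite("pics/w1.png",im)
print(rel(W([-38,-96,32]),Srot(-1,33),st))
E
```

```text
2.85 [ -39.2 -122.5  259.3] [-0.12476301  0.20431728  1.63021421  0.50120358  1.60222596 -2.12293581]
(array([0.09, 0.67, 0.36]), array([ 0.1,  0.4, -0.7]))
(array([ -0.11, -10.18,  20.5 ]), array([ 0.1,  0.4, -0.7]))
```

View pics/w1.png

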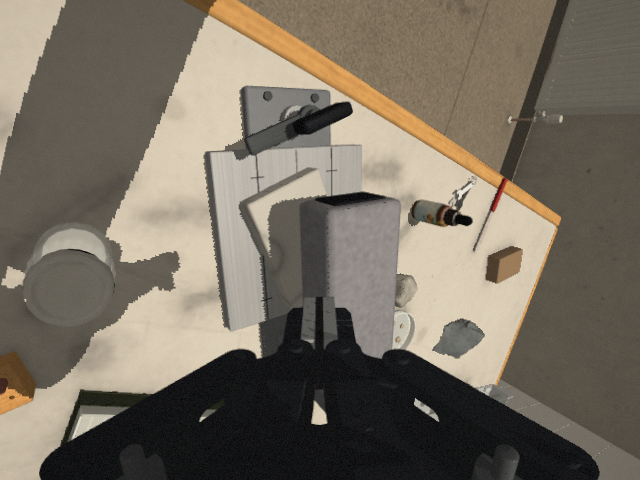

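The wrist picture shows the platen's near corners at (206,152) and (361,146), its far right corner at (230,328), and ticks at (258,177) and (332,170). The slab's near corners are at about (241,203) and (318,168). I'll cross-check the scanner pose.

```bash
python3 - <<'E'
from cell import ctrl
from h import *
st=ctrl.state();w=ctrl.camera_params("wrist")
f=lambda uv,z:np.round(Q.inv().apply(plane(w,uv,z)-ORG),1)
print("corners nr nl fr",f([(206,152),(361,146),(230,328)],20).tolist())
print("ticks",f([(258,177),(332,170),(266.5,298)],20).tolist())
print("slab nr nl",f([(241,203),(318,168)],45).tolist(), "jar base",f([(70,255)],0).tolist())
im=cv2.imread("pics/w1.png")[135:310,190:370];cv2.imwrite("pics/w1c.png",cv2.resize(im,None,fx=4,fy=3.4*4/3.4*.85,interpolation=cv2.INTER_CUBIC))
E
```

```text
corners nr nl fr [[-103.7, -101.7, 20.0], [-103.1, 99.8, 20.0], [101.4, -96.4, 20.0]]
ticks [[-74.3, -47.1, 20.0], [-75.1, 53.4, 20.0], [75.3, -46.4, 20.0]]
slab nr nl [[-52.7, -78.2, 45.0], [-81.9, 16.3, 45.0]] jar base [[-15.1, -236.5, 0.0]]
```

View pics/w1c.png

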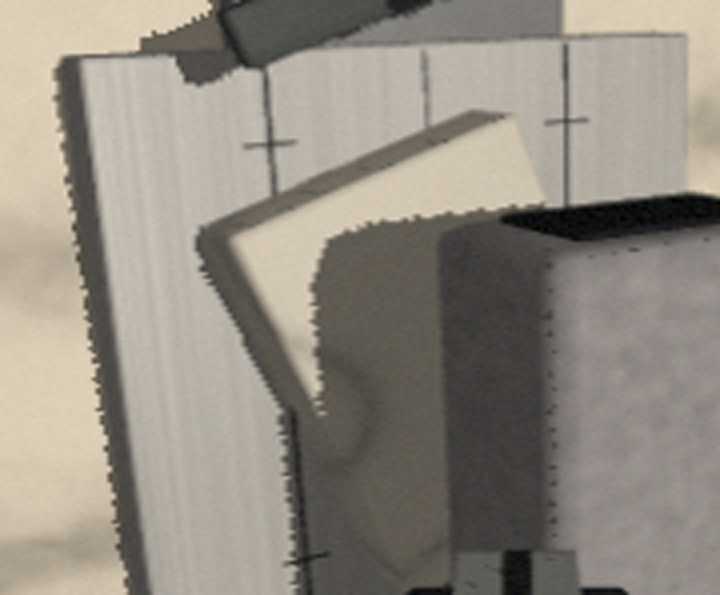

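The crop confirms the tick crossings at (257,177) and (331.5,170.6), and the slab's top corners at (247,205) and (318,169). Now I'll lower the shut fingers beside the near right end.

Request:
{"name": "arm_command", "arguments": {"commands": "0 -2 4 0 0.2 -0.3 0; 0 -4 8 0 0.4 -0.7 0; 0 -6 12 0 0.4 -0.7 0; -0.1 -8 16 0.1 0.4 -0.7 0; -0.1 -9.5 19 0.1 0.4 -0.7 0; -0.1 -10.1 20.3 0.1 0.4 -0.7 0; -0.1 -10.1 20.3 0.1 0.4 -0.7 0"}}

```text
clock: 3.78
tcp_pos: [568.0, 188.7, 34.8]
ee_rot: [2.566, 0.001, -2.76]
contact_force: [1.8, -0.6, 0.1]
grip_width: -0.1
gripper_force: 0.0
```

```bash
python3 - <<'E'
from cell import ctrl
from h import *
st=ctrl.state();print(st['clock'],sc(st),st['contact_force'])
print(rel(W([-38,-96,32]),Srot(-1,33),st),rel(W([-38,-70,32]),Srot(-1,33),st))
im,d=ctrl.camera("side");cv2.imwrite("pics/s2.png",cv2.resize(im[170:350,225:465],None,fx=3.3,fy=3.3))
E
```

```text
3.775 [-37.7 -96.8  34.8] [ 1.81519077 -0.61483582  0.07746947]
(array([ 0.03, -0.09,  0.28]), array([-0.,  0.,  0.])) (array([0.03, 2.1 , 1.69]), array([-0.,  0.,  0.]))
```

View pics/s2.png

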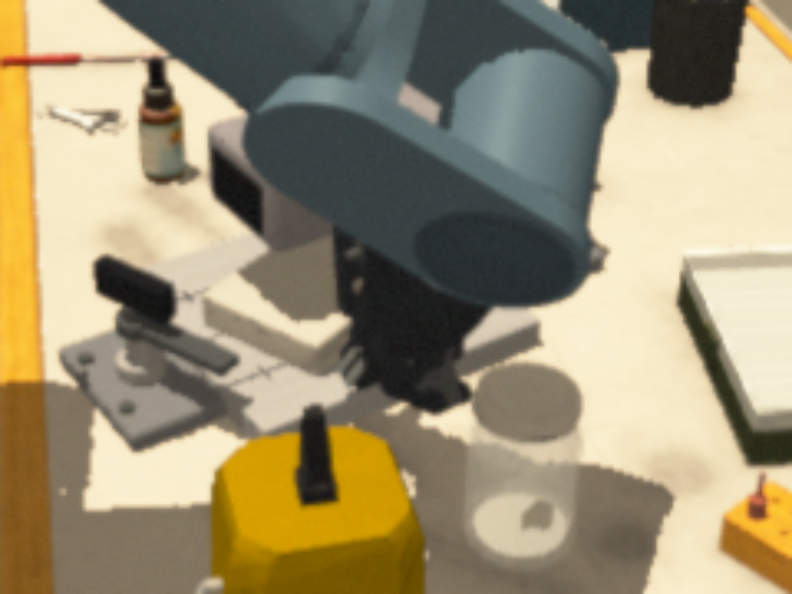

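The picture shows the shut fingers beside the slab's near right corner at about (350,360), clear of both jar and head. Starting the gentle push.

Request:
{"name": "arm_command", "arguments": {"commands": "0 0 0.25 0 0 0 0; 0 0.3 0.45 0 0 0 0; 0 0.6 0.65 0 0 0 0; 0 0.9 0.85 0 0 0 0; 0 1.2 1.05 0 0 0 0; 0 1.5 1.23 0 0 0 0; 0 1.5 1.23 0 0 0 0"}}

```text
clock: 4.7
tcp_pos: [560.4, 207.3, 31.9]
ee_rot: [2.566, 0.0, -2.759]
contact_force: [0.1, 0.1, 1.1]
grip_width: -0.2
gripper_force: 0.0
```

```bash
cat > look.py <<'E'
import sys
from cell import ctrl
from h import *
st=ctrl.state();print(st['clock'],sc(st),Q.inv().apply(st['contact_force']).round(1))
im,d=ctrl.camera("top");cv2.imwrite(f"pics/{sys.argv[1]}.png",im)
im2,d=ctrl.camera("side")
# bright slab stone in the side view near side: colour mask
T=ctrl.camera_params("top")
b,g,r=[im[...,i].astype(int) for i in range(3)]
m=((r-b>22)&(r>150)).astype(np.uint8);m[:235]=0;m[300:]=0;m[:,:255]=0;m[:,350:]=0
E
python3 look.py t3
```

```text
4.7 [-37.8 -76.7  31.9] [0.1 0.1 1.1]
```

```bash
python3 - <<'E'
from h import *
for f,pts in (("top0",[("slab",(335,252)),("slab",(315,278)),("platen",(260,210)),("platen",(290,295)),("platen",(350,270)),("shadowplaten",(330,240)),("head",(290,220))]),("t3",[("slab",(335,252)),("slab",(315,278)),("pl",(290,295))]),
 ("w1",[("slab",(290,190)),("slab",(262,207)),("slabsh",(280,230)),("pl",(225,200)),("pl",(345,165)),("edge face",(270,192)),("line sh",(270,270)),("bench",(150,200))]),("side0",[("slab",(310,268)),("slabsh",(320,250)),("pl",(295,255)),("pl",(350,290))])):
    im=cv2.imread(f"pics/{f}.png");print(f,[(n,im[v-1:v+2,u-1:u+2].reshape(-1,3).mean(0).astype(int).tolist()) for n,(u,v) in pts])
E
```

```text
top0 [('slab', [131, 144, 154]), ('slab', [135, 149, 159]), ('platen', [97, 101, 106]), ('platen', [140, 146, 152]), ('platen', [135, 141, 147]), ('shadowplaten', [106, 117, 125]), ('head', [100, 101, 106])]
t3 [('slab', [150, 165, 177]), ('slab', [154, 170, 181]), ('pl', [160, 167, 174])]
w1 [('slab', [179, 199, 210]), ('slab', [180, 200, 211]), ('slabsh', [82, 90, 94]), ('pl', [175, 185, 191]), ('pl', [162, 172, 178]), ('edge face', [116, 129, 136]), ('line sh', [71, 77, 79]), ('bench', [174, 196, 210])]
side0 [('slab', [196, 229, 242]), ('slabsh', [91, 109, 119]), ('pl', [195, 228, 241]), ('pl', [151, 181, 195])]
```

```bash
cat > meas.py <<'E'
from h import *
def mask(im,p,dbg=None):
    """slab mask by warmth inside the platen; returns scanner-frame points on z=45, with brightness"""
    g=cv2.GaussianBlur(im,(3,3),0).astype(float);k=g[...,2]/(g[...,0]+1)
    vv,uu=np.mgrid[0:480,0:640];X=plane(p,np.c_[uu.ravel(),vv.ravel()],45.)
    X=Q.inv().apply(X-ORG);ins=((abs(X[:,0])<103)&(abs(X[:,1])<96)).reshape(480,640)
    m=((k>1.135)&(g[...,2]>0.8*np.percentile(g[...,2][ins],90))&ins).astype(np.uint8)
    m=cv2.morphologyEx(m,cv2.MORPH_OPEN,np.ones((2,2)))
    n,l,s,c=cv2.connectedComponentsWithStats(m);
    i=1+np.argmax(s[1:,4]);m=(l==i)
    cn=max(cv2.findContours(m.astype(np.uint8),cv2.RETR_EXTERNAL,cv2.CHAIN_APPROX_NONE)[0],key=len).reshape(-1,2)
    C=Q.inv().apply(plane(p,cn.astype(float),45.)-ORG)[:,:2]
    return m,cn,C
def edges(C,a,n=3):
    out={}
    for _ in range(n):
        M=np.array([[np.cos(a),-np.sin(a)],[np.sin(a),np.cos(a)]]);L=C@M
        un=np.percentile(L[:,0],1)
        k=L[:,0]<un+9; vr,vl=L[k,1].min(),L[k,1].max()
        k&=(L[:,1]>vr+8)&(L[:,1]<vl-8)
        f=np.polyfit(L[k,1],L[k,0],1); g=abs(L[k,0]-np.polyval(f,L[k,1]))<1.5
        f=np.polyfit(L[k,1][g],L[k,0][g],1);a-=np.arctan(f[0])
    return a,g.sum(),un,vr,vl,M
E
python3 - <<'E'
from cell import ctrl
from meas import *
T=ctrl.camera_params("top")
for f in("top0","t3"):
    im=cv2.imread(f"pics/{f}.png");m,cn,C=mask(im,T)
    a,n,un,vr,vl,M=edges(C,0.36);print(f,m.sum(),"yaw",round(a,3),n,"near mid (scanner)",(M@[un,(vr+vl)/2]).round(1),"width",round(vl-vr,1))
E
```

```text
top0 378 yaw 0.386 15 near mid (scanner) [-69.1 -30.2] width 92.6
t3 380 yaw 0.37 14 near mid (scanner) [-68.6 -29.8] width 92.4
```

Request:
{"name": "arm_command", "arguments": {"commands": "0 0.35 0.2 0 0 0 0; 0 0.65 0.4 0 0 0 0; 0 0.95 0.6 0 0 0 0; 0 0.95 0.6 0 0 0 0"}}

```text
clock: 5.3
tcp_pos: [556.2, 217.7, 32.0]
ee_rot: [2.566, 0.0, -2.759]
contact_force: [1.1, -3.0, -0.5]
grip_width: -0.1
gripper_force: 1.1
```

```bash
cat > tl.py <<'E'
import sys
from cell import ctrl
from meas import *
T=ctrl.camera_params("top");st=ctrl.state();print(st['clock'],sc(st),Q.inv().apply(st['contact_force']).round(1))
im,_=ctrl.camera("top");cv2.imwrite(f"pics/{sys.argv[1]}.png",im);m,cn,C=mask(im,T)
a,n,un,vr,vl,M=edges(C,float(sys.argv[2]));print(m.sum(),"yaw",round(a,3),n,"near mid (scanner)",(M@[un,(vr+vl)/2]).round(1),"width",round(vl-vr,1))
E
python3 tl.py t4 0.35
```

```text
5.3 [-37.9 -65.5  32. ] [-0.1 -3.2 -0.5]
142 yaw 0.401 12 near mid (scanner) [-75.3   0.6] width 50.4
```

Request:
{"name": "arm_command", "arguments": {"commands": "0 0.3 0.2 0 0 0 0; 0 0.6 0.38 0 0 0 0; 0 0.6 0.38 0 0 0 0; 0 -0.2 -0.13 0 0 0 0; 0 -1.4 -0.9 0 0 0 0; 0 -2 -4 0 0 0 0; 0 2 -9 0 0 0 0; 0 6 -14 0 0 0 0; 0 8.5 -18 0 0 0 0; 0 8.5 -18 0 0 0 0; 0 8.5 -18 0 0 0 0"}}

```text
clock: 6.72
tcp_pos: [566.2, 192.2, 228.8]
ee_rot: [2.566, -0.0, -2.76]
contact_force: [-0.3, 0.7, -0.5]
grip_width: 0.0
gripper_force: 0.0
```

```bash
cat > wl.py <<'E'
import sys
from cell import ctrl
from meas import *
st=ctrl.state();w=ctrl.camera_params("wrist");im,_=ctrl.camera("wrist");cv2.imwrite(f"pics/{sys.argv[1]}.png",im)
np.save(f"pics/{sys.argv[1]}.npy",w,allow_pickle=True)
print(st['clock'],sc(st),Q.inv().apply(st['contact_force']).round(1),np.abs(st['qvel']).max().round(3))
E
python3 wl.py w2; cat > wm.py <<'E'
import sys
from meas import *
f=sys.argv[1];w=np.load(f"pics/{f}.npy",allow_pickle=True).item() ;im=cv2.imread(f"pics/{f}.png");m,cn,C=mask(im,w)
hull=cv2.approxPolyDP(cn.reshape(-1,1,2),4,True).reshape(-1,2)
print(m.sum(),[(tuple(int(x) for x in p),Q.inv().apply(plane(w,[p],45)[0]-ORG)[:2].round(1).tolist()) for p in hull])
E
python3 wm.py w2
```

```text
6.725 [-38.1 -92.9 228.8] [ 0.   0.8 -0.5] 0.027
1243 [((328, 180), [-73.2, 38.0]), ((250, 208), [-53.0, -51.5]), ((253, 223), [-38.1, -49.3]), ((271, 208), [-50.5, -29.7]), ((332, 203), [-47.9, 43.5])]
```

```bash
python3 - <<'E'
from cell import ctrl
from h import *
st=ctrl.state();print(rel(W([58,115,300]),Srot(1,35),st));print(rel(W([0,0,320]),Srot(1,0),st))
E
```

```text
(array([-9.65, 21.35,  5.25]), array([68. , -0.1,  0. ]))
(array([-3.84, 12.79, -2.69]), array([33. , -0.1, -0. ]))
```

Request:
{"name": "arm_command", "arguments": {"commands": "-1 3 -3.5 8 0 0 0; -2 7 -4 16 0 0 0; -3 10 -3.5 25 0 0 0; -3.8 12.8 -2.7 33 0 0 0; -5.5 15 -1 42 0 0 0; -7 17.5 1 51 0 0 0; -8.5 19.5 3.5 60 0 0 0; -9.7 21.4 5.3 68 0 0 0; -9.7 21.4 5.3 68 0 0 0; -9.7 21.4 5.3 68 0 0 0"}}

```text
clock: 8.02
tcp_pos: [578.5, 421.6, 299.6]
ee_rot: [-2.53, -0.003, -2.759]
contact_force: [1.0, -1.0, -0.5]
grip_width: -0.2
gripper_force: 0.0
```

```bash
python3 wl.py w3; python3 wm.py w3; python3 - <<'E'
from cell import ctrl
from h import *
st=ctrl.state();print(st['qpos'].round(2),rel(W([58,98,34]),Srot(1,35),st))
im=cv2.imread("pics/w3.png");cv2.imwrite("pics/w3v.png",im)
E
```

```text
8.025 [ 58.6 115.5 299.6] [ 0.5 -1.3 -0.5] 0.041
2171 [((399, 86), [-73.0, 39.5]), ((375, 93), [-67.6, 11.6]), ((382, 109), [-50.5, 21.1]), ((400, 115), [-43.7, 42.7]), ((394, 223), [76.2, 44.2]), ((418, 221), [69.7, 72.7])]
[ 0.67  0.5   1.19 -0.58  1.63 -1.27] (array([ 0.08, 13.94, 22.84]), array([-0., -0.,  0.]))
```

View pics/w3v.png

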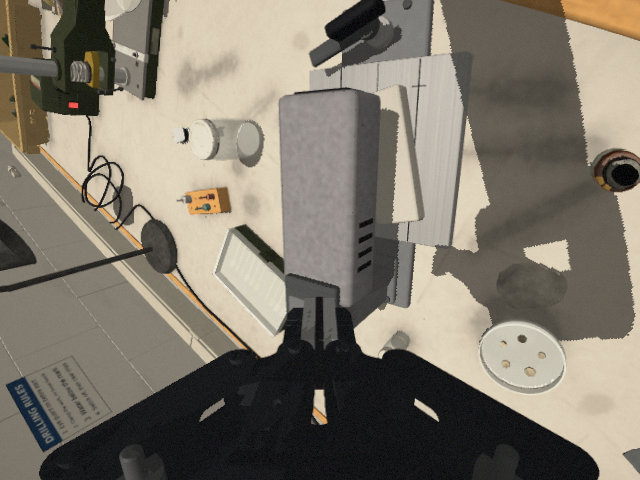

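The left view shows the slab's left edge running from about (400,86) to (418,221), so yaw is about 0.23. The left line's tick is at (416,86), the rock at (530,285) and the bottle at (615,172), both clear. Now lowering on the left at the far end.

Request:
{"name": "arm_command", "arguments": {"commands": "0 2.5 4 0 0 0 0; 0 5 8 0 0 0 0; 0 7.5 12 0 0 0 0; 0 10 16 0 0 0 0; 0.1 12.3 20 0 0 0 0; 0.1 13.9 22.7 0 0 0 0; 0.1 13.9 22.7 0 0 0 0"}}

```text
clock: 8.95
tcp_pos: [583.1, 403.8, 33.6]
ee_rot: [-2.529, -0.005, -2.762]
contact_force: [-0.4, -0.2, -0.2]
grip_width: 0.2
gripper_force: 0.0
```

```bash
python3 tl.py t5 0.2; python3 - <<'E'
from cell import ctrl
from h import *
st=ctrl.state();print(rel(W([58,78,32]),Srot(1,35),st),rel(W([58,58,32]),Srot(1,35),st))
E
```

```text
8.95 [56.3 97.2 33.6] [-0.4 -0.1 -0.2]
(array([-0.  , -1.41,  1.49]), array([-0., -0., -0.])) (array([-0.  , -3.04,  2.64]), array([-0., -0., -0.]))Traceback (most recent call last):
  File "tl.py", line 6, in <module>
    a,n,un,vr,vl,M=edges(C,float(sys.argv[2]));print(m.sum(),"yaw",round(a,3),n,"near mid (scanner)",(M@[un,(vr+vl)/2]).round(1),"width",round(vl-vr,1))
                   ~~~~~^^^^^^^^^^^^^^^^^^^^^^
  File "meas.py", line 21, in edges
    f=np.polyfit(L[k,1],L[k,0],1); g=abs(L[k,0]-np.polyval(f,L[k,1]))<1.5
    raise TypeError("expected non-empty vector for x")
TypeError: expected non-empty vector for x
```

Request:
{"name": "arm_command", "arguments": {"commands": "0 -0.7 0.8 0 0 0 0; 0 -1.4 1.5 0 0 0 0; 0 -1.75 1.72 0 0 0 0; 0 -2.1 1.97 0 0 0 0; 0 -2.45 2.22 0 0 0 0; 0 -2.75 2.43 0 0 0 0; 0 -2.75 2.43 0 0 0 0"}}

```text
clock: 9.88
tcp_pos: [598.4, 373.8, 33.0]
ee_rot: [-2.531, 0.004, -2.758]
contact_force: [1.1, 3.5, 1.7]
grip_width: -0.1
gripper_force: 2.2
```

Request:
{"name": "arm_command", "arguments": {"commands": "0 0.2 -0.2 0 0 0 0; 0 1.4 -1 0 0 0 0; 0 1.5 -4 0 0 0 0; 0 -0.5 -9 0 0 0 0; 0 -3 -13 0 0 0 0; 0 -6 -18 0 0 0 0; 0 -8 -20 0 0 0 0; 0 -8 -20 0 0 0 0; 0 -8 -20 0 0 0 0"}}

```text
clock: 11.0
tcp_pos: [578.0, 417.7, 238.0]
ee_rot: [-2.529, -0.005, -2.76]
contact_force: [-0.4, -0.4, 0.4]
grip_width: -0.0
gripper_force: 0.0
```

```bash
python3 wl.py w4; python3 wm.py w4;python3 wm.py w3; python3 - <<'E'
from h import *
f=lambda n,uv,z:Q.inv().apply(plane(np.load(f"pics/{n}.npy",allow_pickle=True).item(),uv,z)-ORG).round(1).tolist()
print("w3 left tick, platen nl,fl",f("w3",[(416,86),(472,53),(451,245)],20))
E
```

```text
11.0 [ 56.8 112.  238. ] [-0.5 -0.2  0.4] 0.014
1082 [((378, 119), [-39.4, 42.9]), ((372, 232), [70.6, 42.5]), ((385, 235), [71.4, 57.1])]
2171 [((399, 86), [-73.0, 39.5]), ((375, 93), [-67.6, 11.6]), ((382, 109), [-50.5, 21.1]), ((400, 115), [-43.7, 42.7]), ((394, 223), [76.2, 44.2]), ((418, 221), [69.7, 72.7])]
w3 left tick, platen nl,fl [[-75.2, 49.0, 20.0], [-103.0, 104.9, 20.0], [98.4, 106.1, 20.0]]
```

Request:
{"name": "arm_command", "arguments": {"commands": "0 2 4 0 0 0 0; 0 4.5 8.5 0 0 0 0; -0.1 7 13 0 0 0 0; -0.1 10 17.5 0 0 0 0; -0.1 9.96 18.05 0 0 0 0; -0.1 9 18.7 0 0 0 0; -0.1 8.4 19.1 0 0 0 0; -0.1 8.0 19.4 0 0 0 0; -0.1 7.7 19.62 0 0 0 0; -0.1 7.4 19.85 0 0 0 0; -0.1 7.15 20.0 0 0 0 0; -0.1 7.15 20.0 0 0 0 0"}}

```text
clock: 12.55
tcp_pos: [601.5, 367.8, 37.5]
ee_rot: [-2.532, 0.003, -2.758]
contact_force: [0.8, 4.0, 1.5]
grip_width: 0.0
gripper_force: 1.9
```

```bash
python3 - <<'E'
from cell import ctrl
from h import *
st=ctrl.state();print(st['clock'],sc(st),Q.inv().apply(st['contact_force']).round(1))
E
```

```text
12.55 [60.  57.  37.5] [2.2 3.4 1.5]
```

Request:
{"name": "arm_command", "arguments": {"commands": "0 0.2 -0.15 0 0 0 0; 0 1.6 -1.1 0 0 0 0; 0 1 -5 0 0 0 0; 0 -1.5 -9 0 0 0 0; 0 -4 -14 0 0 0 0; 0 -6.5 -18.5 0 0 0 0; 0 -7 -19.5 0 0 0 0; 0 -7 -19.5 0 0 0 0; 0 -7 -19.5 0 0 0 0"}}

```text
clock: 13.68
tcp_pos: [579.5, 416.7, 233.1]
ee_rot: [-2.529, -0.005, -2.759]
contact_force: [0.4, -0.9, 0.6]
grip_width: -0.1
gripper_force: 0.0
```

```bash
python3 wl.py w5; python3 wm.py w5; python3 - <<'E'
from cell import ctrl
from h import *
st=ctrl.state();print(rel(W([-38,-100,240]),Srot(-1,36),st));print(rel(W([0,0,310]),Srot(1,0),st))
E
```

```text
13.675 [ 57.8 110.6 233.1] [ 0.1 -1.   0.6] 0.005
801 [((376, 110), [-46.0, 41.3]), ((375, 77), [-74.3, 38.8]), ((338, 84), [-71.1, -0.5]), ((350, 91), [-64.0, 13.1]), ((352, 105), [-51.3, 15.7])]
(array([  9.6 , -17.58,  11.57]), array([-71.1,  -0.3,   0.1]))
(array([  5.83, -13.44,   0.08]), array([-35.1,  -0.2,   0.1]))
```

Request:
{"name": "arm_command", "arguments": {"commands": "1.5 -3.5 -4 -9 0 0 0; 3 -7.5 -4 -18 0 0 0; 4.5 -10.5 -2 -27 0 0 0; 5.8 -13.4 0 -35 0 0 0; 7.5 -15 2.5 -44 0 0 0; 9 -16.2 5.5 -53 0 0 0; 10.3 -17 8.5 -62 0 0 0; 11.3 -17.6 11.6 -71 -0.3 0 0; 11.3 -17.6 11.6 -71 -0.3 0.1 0; 11.3 -17.6 11.6 -71 -0.3 0.1 0"}}

```text
clock: 14.98
tcp_pos: [554.1, 179.8, 241.7]
ee_rot: [2.514, 0.004, -2.761]
contact_force: [-0.7, 0.9, -0.3]
grip_width: -0.2
gripper_force: 0.0
```

```bash
python3 wl.py w6; python3 wm.py w6; python3 - <<'E'
from cell import ctrl
from h import *
st=ctrl.state();print(rel(W([-55,-72,33]),Srot(-1,36),st),rel(W([-55,-53,33]),Srot(-1,36),st))
im=cv2.imread("pics/w6.png");cv2.imwrite("pics/w6v.png",cv2.resize(im[60:330,180:480],None,fx=2.2,fy=2.2,interpolation=cv2.INTER_CUBIC))
E
```

```text
14.975 [-53.9 -99.9 241.7] [-0.3  1.1 -0.3] 0.031
1695 [((315, 192), [-72.9, 37.6]), ((239, 208), [-66.0, -53.5]), ((243, 240), [-32.9, -51.7]), ((250, 226), [-46.2, -43.1]), ((261, 220), [-50.6, -30.5]), ((317, 215), [-46.2, 40.3])]
(array([  0.26, -10.08,  18.58]), array([-0.1,  0.2,  0.2])) (array([ 0.26, -8.54, 19.7 ]), array([-0.1,  0.2,  0.2]))
```

View pics/w6v.png

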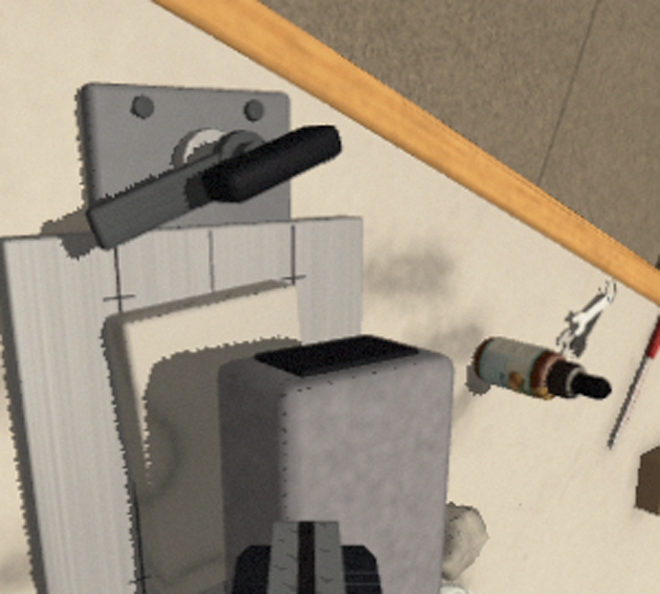

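The right view shows the slab nearly true. Its near edge runs from about (110,322) to (295,283), still about 0.076 rad anticlockwise, and the ticks are at (119,298), (292,278) and (140,578). Next is the near right tap.

Request:
{"name": "arm_command", "arguments": {"commands": "0 -2.5 4 0 0 0 0; 0.1 -5 8.5 0 0.2 0.2 0; 0.2 -8 13.5 -0.1 0.2 0.2 0; 0.2 -10.4 17.5 -0.1 0.2 0.2 0; 0.2 -10.4 18.35 -0.1 0.2 0.2 0; 0.2 -9.9 18.8 -0.1 0.2 0.2 0; 0.2 -9.5 19.05 -0.1 0.2 0.2 0; 0.2 -9.2 19.3 -0.1 0.2 0.2 0; 0.2 -8.9 19.5 -0.1 0.2 0.2 0; 0.2 -8.65 19.7 -0.1 0.2 0.2 0; 0.2 -8.65 19.7 -0.1 0.2 0.2 0"}}

```text
clock: 16.4
tcp_pos: [537.4, 221.2, 33.2]
ee_rot: [2.513, 0.002, -2.762]
contact_force: [1.2, -3.7, 2.8]
grip_width: -0.3
gripper_force: 2.5
```

```bash
python3 - <<'E'
from cell import ctrl
from h import *
st=ctrl.state();print(st['clock'],sc(st),Q.inv().apply(st['contact_force']).round(1),rel(W([-55,-103,242]),Srot(-1,36),st))
E
```

```text
16.4 [-54.1 -55.3  33.2] [-0.3 -3.9  2.8] (array([  0.05,   8.41, -19.7 ]), array([-0. ,  0.1,  0. ]))
```

Request:
{"name": "arm_command", "arguments": {"commands": "0 0.17 0.12 0 0 0 0; 0 0.17 0.12 0 0 0 0; 0 -0.2 -0.1 0 0 0 0; 0 -1.2 -0.9 0 0 0 0; 0 0 -5 0 0 0 0; 0 3 -10 0 0 0 0; 0 6 -15 0 0 0 0; 0 8.4 -19.5 0 0 0 0; 0 8.4 -19.7 0 0 0 0; 0 8.4 -19.7 0 0 0 0"}}

```text
clock: 17.65
tcp_pos: [554.1, 176.7, 240.1]
ee_rot: [2.512, -0.0, -2.762]
contact_force: [0.4, -0.9, -1.1]
grip_width: -0.0
gripper_force: 0.0
```

```bash
python3 wl.py w7; python3 wm.py w7; cat > fine.py <<'E'
# slab edges against the ticks / line, both from one wrist picture
import sys
from meas import *
f=sys.argv[1];a=float(sys.argv[2]);w=np.load(f"pics/{f}.npy",allow_pickle=True).item();im=cv2.imread(f"pics/{f}.png")
g=cv2.cvtColor(im,cv2.COLOR_BGR2GRAY).astype(np.float32);k=im[...,2].astype(float)/(im[...,0]+1.)
def px(P):
    P=W(np.atleast_2d(P));M=R.from_euler('xyz',w['attitude']).inv();c=M.apply(P-w['position'])
    return cv2.projectPoints(c.reshape(-1,1,3),np.zeros(3),np.zeros(3),w['intrinsics'],w['dist'])[0].reshape(-1,2)
def samp(img,P):
    q=px(P).astype(np.float32);return cv2.remap(img.astype(np.float32),q[:,:1],q[:,1:],cv2.INTER_LINEAR).ravel()
t=np.arange(-7,7.01,.25)
def line(x0s,y0,z,ax):   # darkest point across the scribed line
    o=[]
    for s in x0s:
        P=np.array([[s,y0+d,z] if ax=='y' else [y0+d,s,z] for d in t]);v=samp(g,P);i=v.argmin();dd=np.median(v)-v[i]
        if dd>15 and 0<i<len(t)-1:o.append((s,y0+t[i]))
    return np.array(o)
for nm,y0 in (("R",-50),("L",50),("C",0)):
    o=line(np.arange(-100,100,2.),y0,20,'y')
    if len(o)>4:
        kk=abs(o[:,1]-np.median(o[:,1]))<2.5;print("line",nm,kk.sum(),"fit slope,y at -80:",np.polyfit(o[kk,0]+80,o[kk,1],1).round(4), "x range",o[kk,0].min(),o[kk,0].max())
E
python3 fine.py w7 0; python3 fine.py w6 0.07
```

```text
17.65 [ -55.1 -102.8  240.1] [ 0.1 -1.  -1.1] 0.03
1492 [((324, 197), [-68.2, 46.7]), ((249, 207), [-68.0, -46.1]), ((250, 230), [-44.5, -46.6]), ((303, 215), [-51.2, 17.7]), ((324, 218), [-43.7, 46.8])]
line R 98 fit slope,y at -80: [ 7.20000e-03 -4.79685e+01] x range -96.0 98.0
line L 20 fit slope,y at -80: [1.3200e-02 5.2087e+01] x range -100.0 92.0
line C 18 fit slope,y at -80: [-3.1000e-03  6.6533e+00] x range -28.0 98.0
line R 57 fit slope,y at -80: [ 6.9000e-03 -4.8043e+01] x range -98.0 98.0
line L 15 fit slope,y at -80: [-2.70000e-03  5.24673e+01] x range -100.0 -72.0
line C 33 fit slope,y at -80: [-3.1000e-03  6.1194e+00] x range -32.0 98.0
```

```bash
cat >> fine.py <<'E'
# underside edge of the slab beside the line, on the platen plane: step in warmth averaged along 10 mm
sd=-1 if len(sys.argv)<4 else int(sys.argv[3])
kb=cv2.GaussianBlur(im,(3,3),0).astype(float);kb=kb[...,2]/(kb[...,0]+1)
d=np.arange(-14,10.01,.5);res=[]
for x in range(-60,75,10):
    V=np.array([samp(kb,[[x+e,sd*(48-q),20] for q in d]) for e in range(-4,5,2)]).mean(0)
    G=np.array([samp(g,[[x+e,sd*(48-q),20] for q in d]) for e in range(-4,5,2)]).mean(0)
    lo,hi=V[:8].mean(),V[-8:].mean();th=(lo+hi)/2
    i=np.argmax(V>th) ;j=np.argmin(G[4:26])+4
    res.append((x,round(lo,3),round(hi,3),sd*(48-d[i]),sd*(48-d[j])))
for r in res:print(r)
E
python3 fine.py w7 0
```

```text
line R 98 fit slope,y at -80: [ 7.20000e-03 -4.79685e+01] x range -96.0 98.0
line L 20 fit slope,y at -80: [1.3200e-02 5.2087e+01] x range -100.0 92.0
line C 18 fit slope,y at -80: [-3.1000e-03  6.6533e+00] x range -28.0 98.0
(-60, np.float32(1.089), np.float32(1.146), np.float64(-47.0), np.float64(-49.5))
(-50, np.float32(1.087), np.float32(1.146), np.float64(-47.0), np.float64(-49.5))
(-40, np.float32(1.087), np.float32(1.149), np.float64(-46.5), np.float64(-49.5))
(-30, np.float32(1.088), np.float32(1.144), np.float64(-46.5), np.float64(-49.5))
(-20, np.float32(1.089), np.float32(1.149), np.float64(-45.5), np.float64(-49.5))
(-10, np.float32(1.085), np.float32(1.154), np.float64(-45.0), np.float64(-49.5))
(0, np.float32(1.085), np.float32(1.151), np.float64(-45.0), np.float64(-49.5))
(10, np.float32(1.087), np.float32(1.148), np.float64(-44.5), np.float64(-49.5))
(20, np.float32(1.088), np.float32(1.15), np.float64(-44.0), np.float64(-49.5))
(30, np.float32(1.087), np.float32(1.145), np.float64(-43.5), np.float64(-49.5))
(40, np.float32(1.085), np.float32(1.143), np.float64(-43.5), np.float64(-49.5))
(50, np.float32(1.087), np.float32(1.146), np.float64(-43.0), np.float64(-49.5))
(60, np.float32(1.087), np.float32(1.142), np.float64(-43.0), np.float64(-49.5))
(70, np.float32(1.087), np.float32(1.141), np.float64(-42.0), np.float64(-49.5))
```

```bash
cat >> fine.py <<'E'
d=np.arange(-12,10.01,.5);X=[];Y=[];x0=float(sys.argv[4]) if len(sys.argv)>4 else -70
for y in range(-40,41,8):
    V=np.array([samp(g,[[x0+q,y+e,45] for q in d]) for e in range(-3,4,2)]).mean(0)  # top near edge: face -> top brightness step
    i=np.argmax(np.gradient(V));X.append(x0+d[i]);Y.append(y)
print("near top edge",X,"slope",np.polyfit(Y,X,1).round(4))
for s in(-1,1):
    y=s*50;V=[samp(g,[[-75+q,y+e,20] for q in np.arange(-6,6.1,.25)]) for e in(-5,-4,-3,3,4,5)];m=np.mean(V,0);print("tick",s,-75-6+.25*m.argmin(),round(float(np.median(m)-m.min()),1))
E
for f in w7 w6; do python3 fine.py $f 0 -1 -70| grep -v line|awk '/^\(/{print $1,$4,$5;next}{print}' ; done
```

```text
(-60, np.float64(-47.0), np.float64(-49.5))
(-50, np.float64(-47.0), np.float64(-49.5))
(-40, np.float64(-46.5), np.float64(-49.5))
(-30, np.float64(-46.5), np.float64(-49.5))
(-20, np.float64(-45.5), np.float64(-49.5))
(-10, np.float64(-45.0), np.float64(-49.5))
(0, np.float64(-45.0), np.float64(-49.5))
(10, np.float64(-44.5), np.float64(-49.5))
(20, np.float64(-44.0), np.float64(-49.5))
(30, np.float64(-43.5), np.float64(-49.5))
(40, np.float64(-43.5), np.float64(-49.5))
(50, np.float64(-43.0), np.float64(-49.5))
(60, np.float64(-43.0), np.float64(-49.5))
(70, np.float64(-42.0), np.float64(-49.5))
near top edge [np.float64(-69.5), np.float64(-70.0), np.float64(-70.0), np.float64(-70.5), np.float64(-71.0), np.float64(-71.0), np.float64(-71.5), np.float64(-71.5), np.float64(-71.5), np.float64(-79.0), np.float64(-72.0)] slope [-6.31000e-02 -7.15909e+01]
tick -1 -74.5 55.9
tick 1 -75.5 49.6
(-60, np.float64(-54.5), np.float64(-51.0))
(-50, np.float64(-53.0), np.float64(-50.0))
(-40, np.float64(-52.5), np.float64(-54.5))
(-30, np.float64(-51.5), np.float64(-53.5))
(-20, np.float64(-50.5), np.float64(-53.0))
(-10, np.float64(-49.0), np.float64(-52.5))
(0, np.float64(-48.5), np.float64(-50.0))
(10, np.float64(-48.0), np.float64(-49.5))
(20, np.float64(-47.0), np.float64(-49.5))
(30, np.float64(-46.5), np.float64(-49.5))
(40, np.float64(-45.0), np.float64(-49.5))
(50, np.float64(-44.0), np.float64(-49.5))
(60, np.float64(-43.0), np.float64(-49.5))
(70, np.float64(-42.0), np.float64(-49.5))
near top edge [np.float64(-69.0), np.float64(-70.0), np.float64(-71.0), np.float64(-71.0), np.float64(-72.0), np.float64(-73.0), np.float64(-73.5), np.float64(-74.0), np.float64(-75.5), np.float64(-76.0), np.float64(-79.0)] slope [ -0.108  -73.0909]
tick -1 -74.5 54.9
tick 1 -75.5 38.6
```

```bash
python3 - <<'E'
from cell import ctrl
from h import *
st=ctrl.state();print(rel(W([0,0,320]),Srot(1,0),st));print(rel(W([55,112,240]),Srot(1,36),st))
E
```

```text
(array([-5.52, 13.05, -0.49]), array([36.1, -0.1, -0.1]))
(array([-11.02,  17.39,  12.57]), array([72.1, -0.1, -0.1]))
```

Request:
{"name": "arm_command", "arguments": {"commands": "-1.5 3.5 -4.5 9 0 0 0; -3 7.5 -4.5 18 0 0 0; -4.5 10.5 -2.5 27 0 0 0; -5.5 13 -0.5 36 0 0 0; -7 14.8 2.5 45 0 0 0; -8.5 16 6 54 0 0 0; -10 17 9.5 63 0 0 0; -11 17.4 12.6 72.1 -0.1 -0.1 0; -11 17.4 12.6 72.1 -0.1 -0.1 0; -11 17.4 12.6 72.1 -0.1 -0.1 0"}}

```text
clock: 18.95
tcp_pos: [576.5, 416.9, 240.1]
ee_rot: [-2.513, -0.0, -2.76]
contact_force: [0.4, 0.0, 0.5]
grip_width: -0.2
gripper_force: 0.0
```

```bash
python3 wl.py w8; python3 wm.py w8;  python3 fine.py w8 0 1 -70|awk '/^\(/{print $1,$2,$3,$4;next}{print}'
```

```text
18.95 [ 55.1 111.9 240.1] [ 0.4 -0.1  0.5] 0.053
1909 [((388, 84), [-70.5, 46.6]), ((346, 89), [-69.1, 1.8]), ((355, 94), [-63.9, 12.1]), ((358, 108), [-51.0, 16.0]), ((382, 115), [-43.9, 42.0]), ((378, 239), [77.1, 44.8]), ((385, 239), [75.7, 52.6])]
line R 10 fit slope,y at -80: [  0.   -49.25] x range -100.0 -80.0
line L 92 fit slope,y at -80: [6.40000e-03 5.13894e+01] x range -100.0 98.0
line C 62 fit slope,y at -80: [ 3.0000e-04 -3.5749e+00] x range -66.0 84.0
(-60, np.float32(1.086), np.float32(1.16), np.float64(44.5),
(-50, np.float32(1.088), np.float32(1.154), np.float64(44.5),
(-40, np.float32(1.087), np.float32(1.145), np.float64(45.5),
(-30, np.float32(1.086), np.float32(1.151), np.float64(45.5),
(-20, np.float32(1.086), np.float32(1.156), np.float64(46.0),
(-10, np.float32(1.086), np.float32(1.152), np.float64(46.5),
(0, np.float32(1.085), np.float32(1.156), np.float64(46.5),
(10, np.float32(1.088), np.float32(1.156), np.float64(47.0),
(20, np.float32(1.086), np.float32(1.158), np.float64(47.5),
(30, np.float32(1.088), np.float32(1.158), np.float64(48.0),
(40, np.float32(1.087), np.float32(1.159), np.float64(48.0),
(50, np.float32(1.086), np.float32(1.16), np.float64(48.5),
(60, np.float32(1.087), np.float32(1.16), np.float64(49.0),
(70, np.float32(1.087), np.float32(1.163), np.float64(48.5),
near top edge [np.float64(-76.0), np.float64(-74.5), np.float64(-73.0), np.float64(-71.5), np.float64(-79.5), np.float64(-70.0), np.float64(-70.0), np.float64(-70.5), np.float64(-71.0), np.float64(-71.0), np.float64(-71.5)] slope [ 6.14000e-02 -7.25909e+01]
tick -1 -78.75 33.4
tick 1 -75.5 75.3
```

Request:
{"name": "arm_command", "arguments": {"commands": "1.5 -3.5 -4.5 -9 0 0 0; 3 -7.5 -4.5 -18 0 0 0; 4.5 -10.5 -2.5 -27 0 0 0; 5.5 -13 -0.5 -36 0 0 0; 7 -14.8 2.5 -45 0 0 0; 8.5 -16 6 -54 0 0 0; 10 -17 9.5 -63 0 0 0; 11 -17.4 12.6 -72.1 -0.1 -0.1 0; 11 -17.4 12.6 -72.1 -0.1 -0.1 0; 11 -17.4 12.6 -72.1 -0.1 -0.1 0"}}

```text
clock: 20.25
tcp_pos: [555.4, 176.3, 243.6]
ee_rot: [2.514, 0.007, -2.76]
contact_force: [0.1, 0.3, 0.8]
grip_width: -0.2
gripper_force: 0.0
```

```bash
python3 - <<'E'
from cell import ctrl
from h import *
st=ctrl.state();print(st['clock'],sc(st));
for y in (-76,-60,-50):print(rel(W([-55,y,33]),Srot(-1,36),st))
E
```

```text
20.25 [ -54.  -103.7  243.6]
(array([  0.25, -10.12,  18.68]), array([-0.1,  0.3,  0.2]))
(array([ 0.24, -8.83, 19.62]), array([-0.1,  0.3,  0.2]))
(array([ 0.24, -8.02, 20.2 ]), array([-0.1,  0.3,  0.2]))
```

Request:
{"name": "arm_command", "arguments": {"commands": "0 -2.5 4 0 0 0 0; 0.1 -5 8.5 0 0.3 0.2 0; 0.2 -8 13.5 -0.1 0.3 0.2 0; 0.2 -10.1 17.8 -0.1 0.3 0.2 0; 0.2 -10.1 18.7 -0.1 0.3 0.2 0; 0.2 -9.4 19.2 -0.1 0.3 0.2 0; 0.2 -8.9 19.6 -0.1 0.3 0.2 0; 0.2 -8.6 19.8 -0.1 0.3 0.2 0; 0.2 -8.4 19.95 -0.1 0.3 0.2 0; 0.2 -8.2 20.1 -0.1 0.3 0.2 0; 0.2 -8.2 20.1 -0.1 0.3 0.2 0"}}

```text
clock: 21.62
tcp_pos: [534.9, 224.3, 31.5]
ee_rot: [2.511, -0.001, -2.759]
contact_force: [1.6, -4.0, 2.9]
grip_width: -0.0
gripper_force: 2.1
```

```bash
python3 - <<'E'
from cell import ctrl
from h import *
st=ctrl.state();print(st['clock'],sc(st),Q.inv().apply(st['contact_force']).round(1))
E
```

```text
21.625 [-55.2 -51.5  31.5] [ 0.  -4.3  2.9]
```

Request:
{"name": "arm_command", "arguments": {"commands": "0 0.15 0.1 0 0 0 0; 0 0.15 0.1 0 0 0 0; 0 -0.2 -0.1 0 0 0 0; 0 -1.2 -0.9 0 0 0 0; 0 0 -5 0 0 0 0; 0 3 -10 0 0 0 0; 0 6 -15 0 0 0 0; 0 8.2 -20 0 0 0 0; 0 8.2 -20 0 0 0 0; 0 8.2 -20 0 0 0 0"}}

```text
clock: 22.88
tcp_pos: [553.6, 176.6, 239.9]
ee_rot: [2.51, -0.004, -2.759]
contact_force: [-0.0, 0.2, -0.7]
grip_width: -0.4
gripper_force: 0.0
```

```bash
python3 wl.py w9;  python3 fine.py w9 0 -1 -70|awk '/^\(/{print $1,$2,$3,$4;next}{print}'
```

```text
22.875 [ -55.6 -102.7  239.9] [ 0.1  0.2 -0.7] 0.03
line R 90 fit slope,y at -80: [ 5.80000e-03 -4.77798e+01] x range -96.0 98.0
line L 18 fit slope,y at -80: [6.80000e-03 5.23689e+01] x range -100.0 98.0
line C 21 fit slope,y at -80: [0.0232 3.799 ] x range -92.0 98.0
(-60, np.float32(1.089), np.float32(1.145), np.float64(-43.0),
(-50, np.float32(1.088), np.float32(1.15), np.float64(-43.0),
(-40, np.float32(1.088), np.float32(1.144), np.float64(-42.5),
(-30, np.float32(1.086), np.float32(1.15), np.float64(-42.5),
(-20, np.float32(1.089), np.float32(1.149), np.float64(-43.0),
(-10, np.float32(1.086), np.float32(1.15), np.float64(-42.5),
(0, np.float32(1.084), np.float32(1.154), np.float64(-42.5),
(10, np.float32(1.085), np.float32(1.143), np.float64(-42.5),
(20, np.float32(1.087), np.float32(1.146), np.float64(-42.5),
(30, np.float32(1.088), np.float32(1.144), np.float64(-42.5),
(40, np.float32(1.087), np.float32(1.142), np.float64(-42.5),
(50, np.float32(1.086), np.float32(1.145), np.float64(-42.5),
(60, np.float32(1.086), np.float32(1.143), np.float64(-42.0),
(70, np.float32(1.089), np.float32(1.148), np.float64(-42.5),
near top edge [np.float64(-70.0), np.float64(-70.5), np.float64(-70.5), np.float64(-70.5), np.float64(-70.5), np.float64(-70.0), np.float64(-70.0), np.float64(-70.5), np.float64(-70.5), np.float64(-70.5), np.float64(-70.0)] slope [ 6.00000e-04 -7.03182e+01]
tick -1 -74.75 64.6
tick 1 -75.5 55.7
```

```bash
cat > clampm.py <<'E'
import sys
from meas import *
from cell import ctrl
f=sys.argv[1];w=ctrl.camera_params("top") if f[0]=='t' else np.load(f"pics/{f}.npy",allow_pickle=True).item()
im=cv2.imread(f"pics/{f}.png");g=im.max(2)
for z in (90,):
    vv,uu=np.mgrid[0:480,0:640];X=Q.inv().apply(plane(w,np.c_[uu.ravel(),vv.ravel()],z)-ORG)
    ins=(np.hypot(X[:,0]+135,X[:,1])<45).reshape(480,640)
    m=((g<int(sys.argv[2]))&ins).astype(np.uint8);n,l,s,c=cv2.connectedComponentsWithStats(m);i=1+np.argmax(s[1:,4])
    P=X[:,:2].reshape(480,640,2)[l==i];r=cv2.minAreaRect(P.astype(np.float32))
    u,sv,vt=np.linalg.svd(P-P.mean(0));d=vt[0]*np.sign(-vt[0,1]);print(f,s[i,4],"mean",P.mean(0).round(1),"rect",np.round(r[0],1),np.round(r[1],1),"clamp",np.arctan2(d[0],-d[1]).round(3))
E
python3 clampm.py top0 45; python3 clampm.py w9 45; python3 - <<'E'
from cell import ctrl
from h import *
st=ctrl.state()
V=lambda yaw:Q*R.from_euler('z',yaw,degrees=True)*R.from_euler('x',180,degrees=True)
print(V(112.5).as_matrix()[:,0],rel(W([-135,1.5,180]),V(112.5),st),rel(W([-135,-60,230]),V(145),st))
E
```

```text
top0 293 mean [-130.9   -2.8] rect [-130.9   -2. ] [18.5 65.3] clamp 0.42
w9 1233 mean [-134.5  -10. ] rect [-136.2   -8.9] [20.3 73.7] clamp 0.305
[-0.69892913  0.71519093  0.        ] (array([ 7.85,  4.86, 10.93]), array([ 31.7, -21.6,  65.1])) (array([7.89, 2.86, 3.27]), array([ 35. , -11.4,  33.8]))
```

Request:
{"name": "arm_command", "arguments": {"commands": "2 0.7 0.5 7 -2.5 7 0.5; 4 1.4 1.2 14 -5 14 0.5; 6 2 2 22 -7.5 21 0.5; 7.9 2.9 3.3 32 -11 33 0.5; 7.9 3.5 5.5 32 -15 42 0.5; 7.9 4.1 8 32 -18 53 0.5; 7.9 4.9 10.9 31.7 -21.6 65.1 0.5; 7.9 4.9 10.9 31.7 -21.6 65.1 0.5; 7.9 4.9 10.9 31.7 -21.6 65.1 0.5"}}

```text
clock: 24.05
tcp_pos: [440.3, 243.8, 179.7]
ee_rot: [-3.14, 0.0, 2.348]
contact_force: [-0.3, -0.5, -0.6]
grip_width: 42.8
gripper_force: 0.0
```

```bash
python3 wl.py w10; python3 clampm.py w10 45; python3 - <<'E'
from cell import ctrl
from h import *
st=ctrl.state();V=lambda yaw:Q*R.from_euler('z',yaw,degrees=True)*R.from_euler('x',180,degrees=True)
print(st['qpos'].round(2),rel(W([-135,1.5,180]),V(112.5),st))
E
```

```text
24.05 [-135.8    1.8  179.7] [-0.5 -0.4 -0.6] 0.028
w10 1669 mean [-136.5    4.5] rect [-135.4    3.7] [17.6 64.1] clamp 0.35
[ 0.28 -0.05  1.97 -0.    1.22 -0.5 ] (array([-0.02,  0.04,  0.03]), array([-0. ,  0. ,  0.2]))
```

View pics/w10.png

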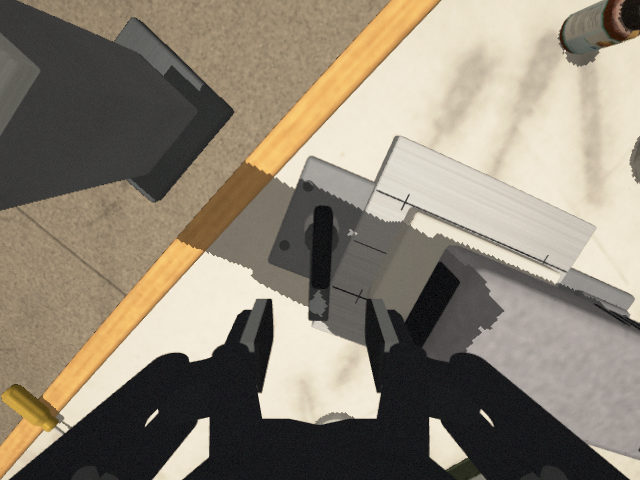

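The picture shows the T-handle's bar from (322,206) to (322,290), midway between the fingers and in line with tool x. The slab's left edge runs parallel to its scribed line. Lowering and gripping.

Request:
{"name": "arm_command", "arguments": {"commands": "0 0 4 0 0 0 0.5; 0 0 8 0 0 0 0.5; 0 0 11 0 0 0 0.5; 0 0 11.7 0 0 0 0.5; 0 0 11.7 0 0 0 0; 0 0 11.7 0 0 0 0; 0 0 11.7 0 0 0 0; 0 0 11.7 0 0 0 0; 0 0 11.7 0 0 0 0; 0 0 11.7 0 0 0 0"}}

```text
clock: 25.35
tcp_pos: [443.0, 243.7, 66.3]
ee_rot: [3.138, 0.004, 2.346]
contact_force: [-1.7, -3.0, 6.9]
grip_width: 13.0
gripper_force: 63.1
```

Request:
{"name": "arm_command", "arguments": {"commands": "0 0 -0.1 0 0 -6 0; 0 0 -0.1 0 0 -13 0; 0 0 -0.1 0 0 -20 0; 0 0 -0.1 0 0 -27 0; 0 0 -0.1 0 0 -34 0; 0 0 -0.1 0 0 -41 0; 0 0 -0.1 0 0 -48 0; 0 0 -0.1 0 0 -55 0; 0 0 -0.1 0 0 -61 0; 0 0 -0.1 0 0 -65 0; 0 0 -0.1 0 0 -65 0; 0 0 -0.1 0 0 -65 0"}}

```text
clock: 26.85
tcp_pos: [443.2, 244.9, 66.4]
ee_rot: [3.141, 0.007, -2.803]
contact_force: [3.6, 4.6, -4.3]
grip_width: 12.7
gripper_force: 61.4
```

```bash
python3 - <<'E'
from cell import ctrl
from h import *
st=ctrl.state();print(st['clock'],sc(st),st['ee_rot'],st['contact_force'],st['ft_torque'],st['qpos'].round(2))
E
```

```text
26.85 [-132.7    1.8   66.4] [ 3.14079883  0.00734975 -2.80332019] [ 3.57760941  4.61247156 -4.26634732] [ 0.82919642 -0.37827385  0.15183778] [ 0.28  0.13  2.03  0.    0.98 -1.63]
```

Request:
{"name": "arm_command", "arguments": {"commands": "0 0 -0.1 0 0 -65 0.4; 0 0 0 0 0 0 0.4; 0 0 0 0 0 0 0.4"}}

```text
clock: 27.22
tcp_pos: [442.3, 244.0, 66.2]
ee_rot: [-3.141, 0.004, -2.801]
contact_force: [0.3, 0.3, 0.1]
grip_width: 33.9
gripper_force: 0.0
```

Request:
{"name": "arm_command", "arguments": {"commands": "0 0 -1 0 0 0 0.4; 0 0 -5 0 0 0 0.4; 0 0 -10 0 0 0 0.4; 0 0 -14 0 0 0 0.4; -3 0 -17 0 0 0 0.4; -3 0 -17 0 0 0 0.4; -3 0 -17 0 0 0 0.4"}}

```text
clock: 28.1
tcp_pos: [468.9, 253.5, 235.2]
ee_rot: [-3.141, 0.001, -2.802]
contact_force: [0.6, 0.2, -0.4]
grip_width: 34.1
gripper_force: 0.0
```

```bash
python3 wl.py w11; sed -i 's/d=vt\[0\]\*np.sign(-vt\[0,1\])/d=vt[0]*np.sign(vt[0,0])/' clampm.py; python3 clampm.py w11 45; python3 fine.py w11 0 -1 -70|awk '/^\(/{print $1,$2,$3,$4;next}{print}';python3 fine.py w11 0 1 -70|awk '/^\(/{print $1,$2,$3,$4}'; python3 - <<'E'
from cell import ctrl
im,_=ctrl.camera("top")
import cv2;cv2.imwrite("pics/t12.png",im)
E
python3 clampm.py t12 45
```

```text
28.1 [-1.056e+02  2.000e-01  2.352e+02] [ 0.6 -0.  -0.4] 0.031
w11 1582 mean [-132.7    1.4] rect [-131.4    1.6] [23.6 70.3] clamp 1.532
line R 41 fit slope,y at -80: [-1.05000e-02 -4.83661e+01] x range -100.0 -2.0
line L 19 fit slope,y at -80: [9.60000e-03 5.18877e+01] x range -100.0 -64.0
(-60, np.float32(1.072), np.float32(1.155), np.float64(-47.5),
(-50, np.float32(1.07), np.float32(1.153), np.float64(-47.5),
(-40, np.float32(1.077), np.float32(1.144), np.float64(-48.0),
(-30, np.float32(1.072), np.float32(1.149), np.float64(-47.5),
(-20, np.float32(1.071), np.float32(1.063), np.float64(-62.0),
(-10, np.float32(1.055), np.float32(0.967), np.float64(-62.0),
(0, np.float32(1.035), np.float32(0.896), np.float64(-62.0),
(10, np.float32(1.016), np.float32(1.041), np.float64(-62.0),
(20, np.float32(0.972), np.float32(1.052), np.float64(-62.0),
(30, np.float32(0.949), np.float32(1.042), np.float64(-49.5),
(40, np.float32(0.922), np.float32(1.046), np.float64(-51.0),
(50, np.float32(0.924), np.float32(1.049), np.float64(-53.0),
(60, np.float32(0.928), np.float32(1.048), np.float64(-54.5
[... 976 characters left out ...]
(40, np.float32(1.039), np.float32(0.896), np.float64(62.0),
(50, np.float32(1.034), np.float32(0.942), np.float64(62.0),
(60, np.float32(1.042), np.float32(0.941), np.float64(62.0),
(70, np.float32(0.921), np.float32(1.029), np.float64(49.0),Traceback (most recent call last):
  File "clampm.py", line 9, in <module>
    m=((g<int(sys.argv[2]))&ins).astype(np.uint8);n,l,s,c=cv2.connectedComponentsWithStats(m);i=1+np.argmax(s[1:,4])
                                                                                                  ~~~~~~~~~^^^^^^^^^
    return _wrapfunc(a, 'argmax', axis=axis, out=out, **kwds)
    return bound(*args, **kwds)
ValueError: attempt to get argmax of an empty sequence
```

```bash
python3 -c "
from cell import ctrl
print(ctrl.close_job())"
```

```text
the job is handed in; nothing more can be done
None
```

I tapped the slab true (my last measurement put both marked points about 1 mm from the centre line), turned the clamp to about 1.53 rad, and handed the job in after about 28 s; the result was not reported back.

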